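Offer the pump platen up to its hinge and hold it for the pin

TASK

The tube pump's platen has been washed and goes back on its hinge: first make the pump safe by pressing its stop key (large, square, in the middle) and then, after letting that one come up, the drive-lock key (small, round, on the left as the robot sees the pump), never the run key on the right. Then lift the platen (the plate with the hinge knuckle) upright out of the draining rack and, without banging it against the pump, bring its knuckle down between the pump's two knuckles, pressing-pad side towards the keys, until the three 9 mm bores are in line well enough for the 6 mm hinge pin to slide straight through. Finish while holding it there, still, upright and hanging free in the gripper rather than resting on the pump, so that a colleague can push in the pin; leave the comb, dish, beaker and bottle where they are.

Things in the scene. Friction and masses are not known exactly. Their poses are not given: they have to be found in the camera images.
- hinge_axis (a point): On the axis of the pump's two hinge knuckles, half-way between them, 112 mm above the bench; z up, y along the axis, -x over the rollers to the keys (towards the robot within about 20 degrees). Knuckles: aluminium tubes, 20 mm outside, 9 mm bore, 25 mm long, on blocks at the rear of the deck, a free gap of 46 mm between them, open down to the deck.
- pump: Fixed white pump, 200 mm (x) by 190 mm (y), deck 85 mm high; origin on the bench under its middle, axes as hinge_axis, which lies 75 mm behind (+x) the middle. Exposed rollers across it, top 96 mm above the bench. Two latch posts 14 mm tall stand on the deck 97 mm in front of the hinge axis, 70 mm either side.
- bore_mid (a point): Middle of the bore of the knuckle on the platen, a loose aluminium plate (0.26 to 0.38 kg) standing knuckle down in the rack. Knuckle: 20 mm outside, 9 mm bore, 40 mm long (y), so 3 mm to spare at each end in the pump's gap. z up the plate, -x the side of the pressing pad (towards the robot within about 25 degrees at the start).
- platen: Frame of the platen: origin on the underside of its knuckle, 10 mm below the bore axis; axes as bore_mid. Plate 12 mm thick (x), 110 mm wide (y), 16 to 100 mm above the bore axis (z); a 40 mm wide neck joins it to the knuckle. With the bores in line its lower edge is 6 mm above the pump's knuckles.
- bore_left (a point): Centre of the +y end face of the platen's knuckle, 20 mm from bore_mid; axes as bore_mid.
- bore_right (a point): Centre of the -y end face of the platen's knuckle, 20 mm from bore_mid; axes as bore_mid.
- platen_grip (a point): Inside the platen, 15 mm below its upper edge, 85 mm straight above bore_mid, mid-width and mid-thickness; axes as bore_mid. The plate is 12 mm thick and smooth on both faces for 40 mm down from the upper edge; pinched here from above across its thickness (x) it hangs upright. A latch pin sticks out 8 mm from each side edge.
- pad_face (a point): Centre of the face of the raised pressing pad (56 mm wide, 34 mm high, 5 mm thick) on the platen's -x side, 43 mm above the bore axis, 11 mm in front of the plate's mid-plane; axes as bore_mid.
- rack: Fixed grey draining rack, 170 mm (x) by 124 mm (y), origin under its centre, z up. Two rails along x, 42 mm either side of the middle, rail top 62 mm high, with slots 15 mm wide and 22 mm deep at x = -37.5 and +37.5 mm. Platen and comb stand upright across it, one in each slot, drawn at random, x axes along the rack's; lifted straight up 30 mm they are clear.
- key_stop_top (a point): Centre of the top of the stop key: large square key (26 mm) in the middle of the row of three at the front of the pump's deck, 97 mm above the bench, pressed straight down. Keys are 50 mm apart and stand 9 mm out of a flat panel.
- key_lock_top (a point): Centre of the top of the drive-lock key: small round key (18 mm) left of the stop key as the robot sees it (+y of the pump), same height.
- key_run_top (a point): Centre of the top of the run key: small round key (18 mm) right of the stop key (-y of the pump), same height; not to be pressed.
- comb: Bystander: loose aluminium tube comb in the other slot of the rack, 12 mm (x) by 110 mm (y) by 71 mm high, seven teeth on top, no knuckle; origin under its centre. Its top is 13 mm lower than the platen's.
- pin_dish: Bystander: round white dish, 90 mm across, 16 mm high, with the 6 mm steel hinge pin lying in it; origin under its centre.
- beaker: Bystander: clear beaker, 68 mm across, 95 mm high; origin under its centre.
- reagent: Bystander: brown reagent bottle, 64 mm across, 150 mm high; origin under its centre.
- key_stop (a joint): Travel of the stop key in m: 0 up, 0.005 fully down; springs back; 1.2 N starts it, 4 N takes it fully down; pressed from 0.003.
- key_lock (a joint): Travel of the lock key in m: 0 up, 0.005 fully down; springs back; 1.2 N starts it, 4 N takes it fully down; pressed from 0.003.
- key_run (a joint): Travel of the run key in m: 0 up, 0.005 fully down; springs back; 1.2 N starts it, 4 N takes it fully down; pressed from 0.003.
Things that resemble listed ones, but are neither listed nor needed, are in the scene too. Leave any green or red look-alike of the platen alone. Of the things shaped like the rack, the grey one is meant.

How it is judged:
On the way, in this order (a step that is already met when the one before it is completed fails the run):
1. the stop key is pressed (value of joint key_stop above 0.003 m), for 0.02 s.
2. the stop key is up again and the drive-lock key is pressed (value of joint key_lock above 0.003 m and value of joint key_stop below 0.001 m), for 0.02 s.
3. the platen is lifted clear of the rack, in the gripper (z of bore_mid in the frame of rack above 0.055 m and contact force between the fingers and platen above 2 N and contact force between platen and rack below 0.1 N), for 0.2 s.
At the end, for the whole second after the job is handed in: Both ends of the platen bore within 3 mm of the hinge axis (fore-aft, up-down), knuckle centred to 4 mm, pad side to the keys, upright within 0.12 rad, at rest, gripped over 2 N, under 3 N on the pump, fingers off the pump, keys up (x of bore_left in the frame of hinge_axis between -0.003 and 0.003 m and z of bore_left in the frame of hinge_axis between -0.003 and 0.003 m and x of bore_right in the frame of hinge_axis between -0.003 and 0.003 m and z of bore_right in the frame of hinge_axis between -0.003 and 0.003 m and y of bore_mid in the frame of hinge_axis between -0.004 and 0.004 m and x of pad_face in the frame of hinge_axis below 0 m and angle between bore_mid's own z axis and vertical below 0.12 rad and contact force between the fingers and platen above 2 N and contact force between platen and pump below 3 N and contact force between the fingers and pump below 1 N and linear speed of platen below 0.02 m/s and value of joint each of key_stop, key_lock, key_run below 0.001 m); the arm keeps its last pose, push and grip.
It fails at once if the run key is pressed (value of joint key_run above 0.002 m).
It fails at once if the stop and lock keys are down together (value of joint each of key_stop, key_lock above 0.002 m).
It fails at once if the platen is banged or forced against the pump (over 30 N) (contact force between platen and pump above 30 N).
It fails at once if the comb, dish, beaker or bottle is disturbed (moved over 30 mm or tipped) (distance of any of comb, pin_dish, beaker, reagent from where it was at the start of the episode above 0.03 m or angle between any of comb, pin_dish, beaker, reagent's own z axis and vertical above 0.4 rad).
It also fails if it takes over 58 s, if anything falls off the work surface, if the arm or the gripper's body presses on something with over 40 N, if the wrist force passes 120 N, or if a joint passes its speed limit or range.

ROBOT

A 7-joint arm with a two-finger parallel gripper is mounted at the origin on the work surface. World frame = base frame: x ahead of the robot, y to its left, z up, the work surface at z = 0. Lengths are in m, angles in rad, forces in N, time in s.
With the tool pointing down it reaches from about 0.35 to 0.9 m from the base axis. Payload 8.1 kg.
Tool frame: the origin (TCP) lies on the centre line of the jaws, within the pads' length; the fingertips stand 17 mm ahead of it and the grasp point (between the pads) lies 2 mm behind it; z points along the fingers, y is the direction in which the jaws open and shut (so a half turn about z gives the same grasp; the last joint's range is limited). The gripper opens to 92 mm and grips with 3 to 60 N. Pads are 19 mm wide; open, the fingers measure 130 mm over their backs; the gripper's body (75 mm by 190 mm) begins 47 mm behind the grasp point.
Start: joints at [-1.285, 0.434, 0.025, 1.573, -0.012, 1.134, -0.075], TCP at [0.237, 0.578, 0.244] pointing down, gripper open.
Joint ranges: [-2.62, 2.62], [-0.44, 2.09], [-1.27, 1.32], [0.08, 2.57], [-1.32, 4.46], [0.12, 2], [-2.74, 2.74]. Speed limits (rad/s): [2.22, 2.22, 3.01, 3.01, 3.14, 3.14, 3.14].

INTERFACE

Orientations are given as a rotation vector (axis times angle).
In Python, from cell import arm gives the robot as it stands.
- The arm moves only by the shell command python3 -m creep 'ROWS' [FORCE]. ROWS is JSON, a list that holds one entry, the list of rows, each a list of 7 numbers: the shift along the world's x, y, z in cm, then the turn, a rotation vector about the world's x, y, z in degrees, then the opening, from -1 (shut) to 1 (fully open), so that 0 is half open. In form: [[[tx, ty, tz, ax, ay, az, jaw], ...]]. A call has 1 to 5 rows; each row is the pose to reach, as a shift and turn from the pose commanded when the call began; what a row does not reach only later rows make up. A row lasts 1/10 s, in which the tool goes at most 50 mm and 8.59 degrees, less where a joint would pass 70% of its speed; a pose out of reach is approached as far as the arm can. A call with a gripper value outside its range is refused whole. The fingers move at their own pace and stop on an object; FORCE is the grip in N (left out, the last holds). Time passes only in rows, so rows that repeat a pose let the fingers close. It gives the time, the measured TCP pose, the force and the opening at its end, in the units of the state.
- arm.observe(): the state, without advancing time (a new reading comes with each control period).
- arm.get_image(name): name is "scene" or "top" or "wrist"; returns the picture (420x560x3 uint8, red, green, blue); there is no depth.
- arm.camera_model(name): a dict with "vfov" (degrees; the focal length in pixels is half the picture's height over the tangent of half this angle, whatever the lens; pixels are square), "cx", "cy" (the principal point, pixels), "cam_to_world" (4x4, takes a point from camera to world coordinates); the wrist camera has in their place "T_tool_cam" (4x4, takes a point from camera to tool coordinates, whose origin is the TCP and whose axes are the flange's). Camera axes: x right, y down, z forward; pixel columns grow to the right and rows downward; lengths in m; the calibration is good to about 2 mm. A picture is of the moment at which its call begins: read the wrist's pose just before it. camera_model takes no time and is no camera call.
- arm.sign_off(): hands the job in, once; it reports no verdict.
The state is a dict: "clock": time; "joints": joint angles; "dq": joint speeds; "joint_efforts": joint torques, N m; "position": TCP position; "ee_rot": TCP orientation; "force": force on the tool from outside, world axes, zero at the start; "ft_torque": the same for the moment, N m; "width": opening from 0.0 (shut) to 1.0 (fully open).
Only numpy, scipy, OpenCV 4.12 (cv2) and the standard library are available. Lean on these libraries where they do the work, as an engineer would, in place of code of your own. Each camera call takes 0.05 s, during which the arm holds its last target.

## Working session

There is one attempt and no reset: what is moved stays moved. The work goes in short steps, Python scripts to look and compute and a shell command to move; the robot and the scene stay as the last step left them, time stands still between calls to the robot, and variables do not carry over. Pictures are saved under pics/ and viewed, and the job is handed in when it is done.

```bash
ls; mkdir -p pics
cat > h.py <<'E'
import numpy as np, cv2
from cell import arm
from scipy.spatial.transform import Rotation as R
def save(name,fn,crop=None,scale=1):
    im=arm.get_image(name)[:,:,::-1].copy()
    np.save('pics/'+fn+'.npy',im)
    cv2.imwrite('pics/'+fn+'.png',im); return im
E
python3 - <<'E'
from h import *
print(arm.observe())
for n in ['scene','top','wrist']:
    m=arm.camera_model(n); print(n,{k:(np.round(v,4).tolist() if not isinstance(v,str) else v) for k,v in m.items()})
    save(n,n+'0')
E
```

```text
pics
{'clock': 0.0, 'joints': array([-1.28456816,  0.43525095,  0.02495492,  1.57409044, -0.01160669,
        1.13394945, -0.07509189]), 'dq': array([ 3.61668644e-03, -6.00882319e-05,  2.76175558e-03, -9.60675639e-04,
       -8.60590684e-04,  2.22349491e-04, -1.55222713e-03]), 'joint_efforts': array([-2.81824987e-04, -6.67852592e+01,  9.84819867e-01, -3.14465654e+01,
       -6.06515980e-02,  4.29528148e-02,  1.47292603e-04]), 'position': array([0.23680112, 0.57789849, 0.24292991]), 'ee_rot': array([-6.06970087e-01, -3.08222304e+00,  2.42450568e-03]), 'force': array([-0.27751733,  1.20737646, -0.25623542]), 'ft_torque': array([-0.06263668, -0.02917939, -0.0056564 ]), 'width': 1.0007988929944396}
scene {'vfov': 57.881, 'cx': 280.5445, 'cy': 208.8231, 'cam_to_world': [[-0.691, 0.4636, -0.5545, 1.2324], [0.7225, 0.466, -0.5107, 0.5621], [0.0216, -0.7536, -0.657, 0.7956], [0.0, 0.0, 0.0, 1.0]]}
top {'vfov': 47.8655, 'cx': 276.2083, 'cy': 206.9457, 'cam_to_world': [[-0.0142, -0.9974, 0.0713, 0.5263], [-0.9999, 0.014, -0.0037, 0.0107], [0.0027, -0.0713, -0.9974, 1.6934], [0.0, 0.0, 0.0, 1.0]]}
wrist {'vfov': 69.6178, 'cx': 280.4793, 'cy': 211.5269, 'T_tool_cam': [[-0.0004, -0.9575, -0.2884, 0.078], [1.0, -0.0005, 0.0002, -0.0013], [-0.0003, -0.2884, 0.9575, -0.1415], [0.0, 0.0, 0.0, 1.0]]}
```

View pics/scene0.png

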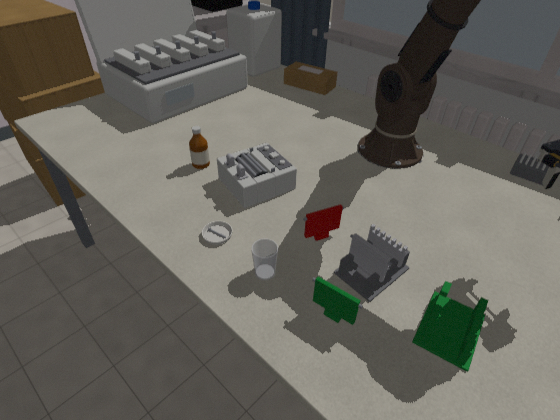

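View pics/top0.png

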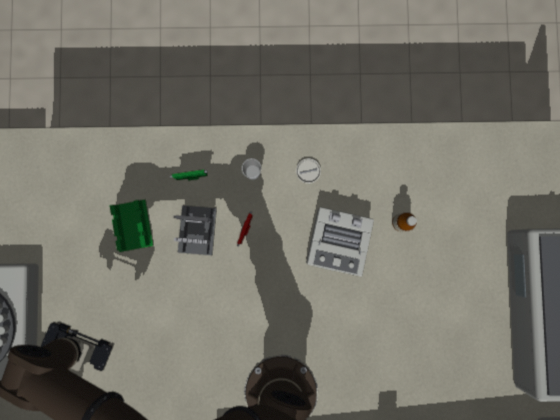

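View pics/wrist0.png

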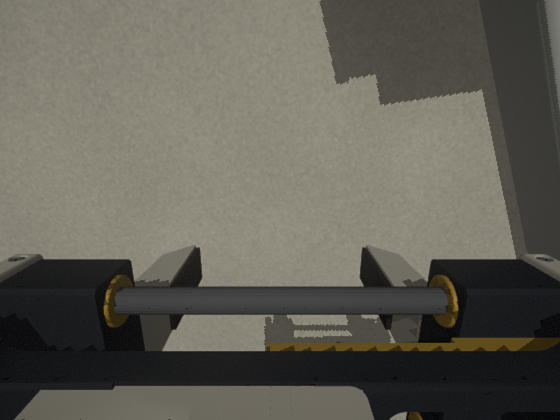

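The top view shows the pump at about (340,240) and the grey rack at (197,230). In the rack, the comb is in the near slot (row ~240) and the platen appears to be in the far slot (row ~220). The look-alikes are the green plate (190,175), the red plate (245,229) and the green rack (132,225). Next I'll zoom in on the pump and rack.

Run:
```python
import numpy as np,cv2
t=np.load('pics/top0.npy');s=np.load('pics/scene0.npy')
a=cv2.resize(t[185:285,295:385],None,fx=6,fy=6,interpolation=cv2.INTER_CUBIC)
b=cv2.resize(t[190:265,165:230],None,fx=6,fy=6,interpolation=cv2.INTER_CUBIC)
c=np.zeros((600,540+390,3),np.uint8);c[:600,:540]=a;c[:450,540:]=b
cv2.imwrite('pics/topz.png',cv2.resize(c,None,fx=.86,fy=.86))
a=cv2.resize(s[135:210,205:305],None,fx=4,fy=4,interpolation=cv2.INTER_CUBIC)
b=cv2.resize(s[220:300,325:415],None,fx=4,fy=4,interpolation=cv2.INTER_CUBIC)
c=np.zeros((320,760,3),np.uint8);c[:300,:400]=a;c[:320,400:]=b
cv2.imwrite('pics/scenez.png',c)
```

```text
(no output)
```

View pics/topz.png

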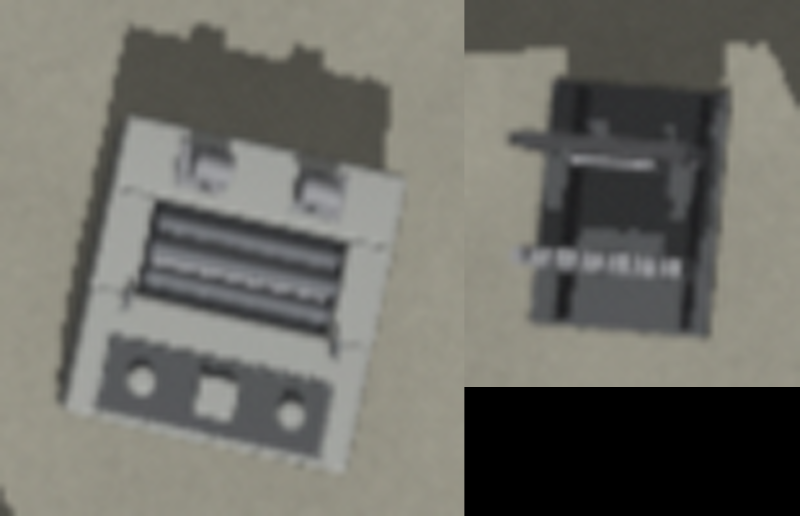

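View pics/scenez.png

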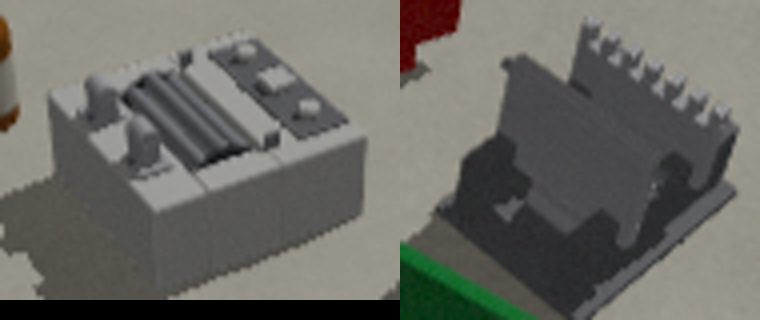

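```bash
cat >> h.py <<'E'
def ray(name,u,v,M=None):
    m=arm.camera_model(name); f=210/np.tan(np.radians(m['vfov'])/2)
    T=np.array(m['cam_to_world']) if M is None else M
    d=T[:3,:3]@np.array([(u-m['cx'])/f,(v-m['cy'])/f,1]); return T[:3,3],d
def hit(name,u,v,z,M=None):
    o,d=ray(name,u,v,M); return o+d*(z-o[2])/d[2]
def wristM(o):
    T=np.eye(4);T[:3,:3]=R.from_rotvec(o['ee_rot']).as_matrix();T[:3,3]=o['position']
    return T@np.array(arm.camera_model('wrist')['T_tool_cam'])
def proj(name,P,M=None):
    m=arm.camera_model(name); f=210/np.tan(np.radians(m['vfov'])/2)
    T=np.array(m['cam_to_world']) if M is None else M
    p=T[:3,:3].T@(np.asarray(P)-T[:3,3]); return np.array([m['cx']+f*p[0]/p[2],m['cy']+f*p[1]/p[2]])
E
python3 - <<'E'
from h import *
k=5.16
def a(x,y):return 295+x/k-.5,185+y/k-.5
def b(x,y):return 165+(x-464)/k-.5,190+y/k-.5
for n,p,z in [('stop',a(215,398),.097),('lock',a(141,379),.097),('run',a(291,411),.097),('knL',a(210,167),.122),('knR',a(321,193),.122)]:
    print(n,np.round(p,1),np.round(hit('top',*p,z),4))
# corners deck
for p in [(127,118),(404,178),(345,470),(65,406)]: print('deck',np.round(hit('top',*a(*p),.085),4))
zt=.062-.022+.110  # guess top
for n,p in [('pl',b(510,137)),('pr',b(697,150))]: print(n,np.round(hit('top',*p,.15),4))
for p in [(558,80),(728,90),(707,335),(532,322)]: print('rack',np.round(hit('top',*b(*p),.02),4))
o=arm.observe()
print(R.from_rotvec(o['ee_rot']).as_matrix().round(3))
E
```

```text
stop [336.2 261.6] [ 0.4536 -0.1938  0.097 ]
lock [321.8 257.9] [ 0.4666 -0.1459  0.097 ]
run [350.9 264.2] [ 0.4445 -0.243   0.097 ]
knL [335.2 216.9] [ 0.6028 -0.1908  0.122 ]
knR [356.7 221.9] [ 0.585 -0.262  0.122]
deck [ 0.6377 -0.1415  0.085 ]
deck [ 0.5955 -0.3234  0.085 ]
deck [ 0.405  -0.2793  0.085 ]
deck [ 0.4492 -0.097   0.085 ]
pl [0.6115 0.3409 0.15  ]
pr [0.6016 0.2227 0.15  ]
rack [0.6574 0.3358 0.02  ]
rack [0.6489 0.2191 0.02  ]
rack [0.4816 0.2342 0.02  ]
rack [0.4921 0.3535 0.02  ]
[[-0.925  0.379 -0.   ]
 [ 0.379  0.925 -0.001]
 [-0.    -0.001 -1.   ]]
```

```bash
python3 -m creep '[[[3,-3,0.4,0,0,-7,1],[6.5,-6.5,0.8,0,0,-14,1],[10,-10,1.2,0,0,-21,1],[13.5,-13.5,1.6,0,0,-28,1],[17,-17,2,0,0,-35,1]]]'; python3 -m creep '[[[3.5,-3.5,0,0,0,-7.5,1],[7,-7,0,0,0,-15,1],[10.5,-10.5,0,0,0,-22.5,1],[14.5,-14,0,0,0,-30,1],[18.3,-17.3,0,0,0,-37.5,1]]]'; python3 -m creep '[[[0,0,0,0,0,0,-0.1],[0,0,0,0,0,0,-0.1],[0,0,0,0,0,0,-0.1]]]'
python3 - <<'E'
from h import *
o=arm.observe(); np.save('pics/w1o.npy',wristM(o)); print(o['clock'],o['position'],R.from_rotvec(o['ee_rot']).as_matrix().round(3),o['joints'])
save('wrist','w1')
E
```

```text
clock: 0.65
position: [0.408, 0.4067, 0.2638]
ee_rot: [-1.512, -2.753, 0.0]
force: [0.6, 1.4, 0.2]
width: 1.0
clock: 1.15
position: [0.5884, 0.2361, 0.2638]
ee_rot: [-2.317, -2.121, -0.0]
force: [0.7, 0.5, 0.3]
width: 0.999
clock: 1.45
position: [0.5865, 0.2387, 0.2633]
ee_rot: [-2.309, -2.128, 0.001]
force: [0.8, 0.8, -0.4]
width: 0.787
1.45 [0.58647317 0.23872269 0.26330262] [[ 0.081  0.997 -0.001]
 [ 0.997 -0.081  0.   ]
 [ 0.    -0.001 -1.   ]] [-0.75885567  0.45028334  0.43175095  1.54850859 -0.19853193  1.18728937
 -0.3717824 ]
```

View pics/w1.png

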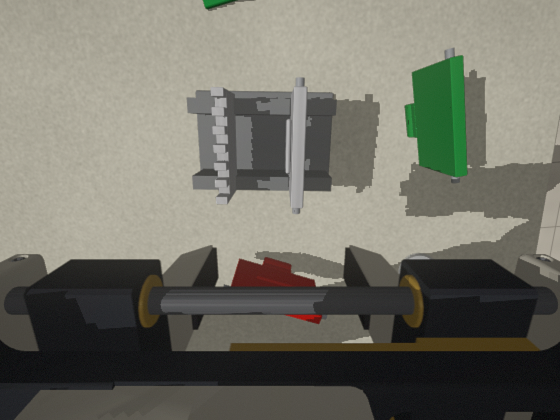

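The wrist view shows the grey rack centred at about (263,140). The platen is at column ~298, rows 85–208, with its pad on the left, towards the robot. The comb is at column ~222, the green look-alike at (440,115) and the red one at (280,290). I'll crop in close to confirm.

Run:
```python
from h import *
im=np.load('pics/w1.npy'); cv2.imwrite('pics/w1z.png',cv2.resize(im[70:220,180:345],None,fx=4,fy=4,interpolation=cv2.INTER_CUBIC))
```

```text
(no output)
```

View pics/w1z.png

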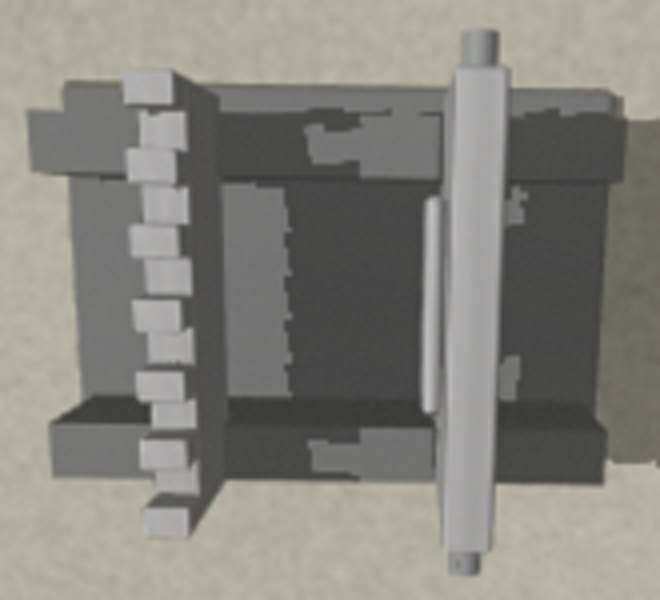

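Run:
```python
from h import *
M=np.load('pics/w1o.npy')
q=lambda x,y:(180+(x+.5)/4-.5,70+(y+.5)/4-.5)
for z in (.124,.130):
    A=[hit('wrist',*q(*p),z,M) for p in [(457,67),(508,67),(493,551),(443,551)]]
    c=np.mean(A,0);d=(A[0]+A[1]-A[2]-A[3])/2
    print(z,c.round(4),np.linalg.norm(d),np.degrees(np.arctan2(-d[0],d[1])),np.linalg.norm(A[1]-A[0]),np.linalg.norm(A[2]-A[3]))
for p in [(27,110),(626,116),(605,484),(50,478)]: print('rack',hit('wrist',*q(*p),.062,M).round(4))
```

```text
0.124 [0.6065 0.2881 0.124 ] 0.10864051699794419 -5.4606004662554515 0.011005525435569033 0.012084961716865291
0.13 [0.6062 0.2887 0.13  ] 0.10631950871065883 -5.460600466255506 0.010770402145955298 0.011826777228504509
rack [0.4943 0.3475 0.062 ]
rack [0.6531 0.3329 0.062 ]
rack [0.6441 0.2331 0.062 ]
rack [0.4838 0.2479 0.062 ]
```

The platen's top edge measures 108.6 × 11–12 mm, against 110 × 12 mm given. Its centre is at (0.6065, 0.288) and its yaw is −5.4°. I'll look at the pump next.

```bash
python3 -m creep '[[[-0.5,-4,0,0,0,-1,-1],[-1,-9,0,0,0,-2,-1],[-1.5,-14,0,0,0,-4,-1],[-2,-19,0,0,0,-5,-1],[-2.5,-24,0,0,0,-7,-1]]]'; python3 -m creep '[[[-1,-5,0,0,0,-1.4,-1],[-2,-10,0,0,0,-1.4,-1],[-3,-15,0,0,0,-1.4,-1],[-4,-20,0,0,0,-1.4,-1],[-4.5,-25,0,0,0,-1.4,-1]]]'; python3 -m creep '[[[0,-3,0,0,0,0,-1],[0,-3,0,0,0,0,-1],[0,-3,0,0,0,0,-1],[0,-3,0,0,0,0,-1]]]'
python3 - <<'E'
from h import *
o=arm.observe(); np.save('pics/w2o.npy',wristM(o)); print(o['clock'],o['position'],R.from_rotvec(o['ee_rot']).as_matrix().round(3),o['joints'],np.abs(o['dq']).max())
save('wrist','w2')
E
```

```text
clock: 2.0
position: [0.5616, -0.0014, 0.264]
ee_rot: [-2.435, -1.985, -0.001]
force: [0.9, 0.0, 0.2]
width: 0.311
clock: 2.5
position: [0.5174, -0.2472, 0.2641]
ee_rot: [-2.458, -1.956, -0.002]
force: [0.5, -0.5, -0.1]
width: 0.005
clock: 2.9
position: [0.5186, -0.2749, 0.2636]
ee_rot: [-2.458, -1.955, -0.001]
force: [0.3, 0.3, 0.4]
width: 0.005
2.9 [ 0.51857674 -0.27486588  0.26356784] [[ 0.225  0.974  0.   ]
 [ 0.974 -0.225  0.001]
 [ 0.001 -0.    -1.   ]] [-0.03209246  0.38928419  0.60382601  1.67640582 -0.23947934  1.15105461
  0.40842242] 0.007694699639617347
```

View pics/w2.png

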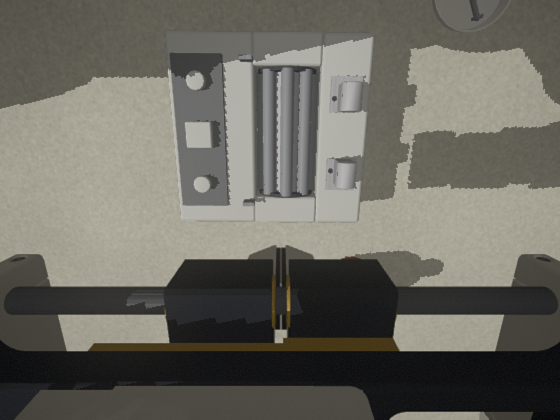

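The wrist view shows the pump keys in a column: lock (195,79, +y), stop (198,133) and run (202,184). The knuckles are at (350,95) and (345,173). I'll zoom in for accuracy.

Run:
```python
from h import *
im=np.load('pics/w2.npy'); cv2.imwrite('pics/w2z.png',cv2.resize(im[25:225,160:380],None,fx=3,fy=3,interpolation=cv2.INTER_CUBIC))
cv2.imwrite('pics/w2k.png',cv2.resize(im[65:200,315:380],None,fx=4,fy=4,interpolation=cv2.INTER_CUBIC))
```

```text
(no output)
```

View pics/w2z.png

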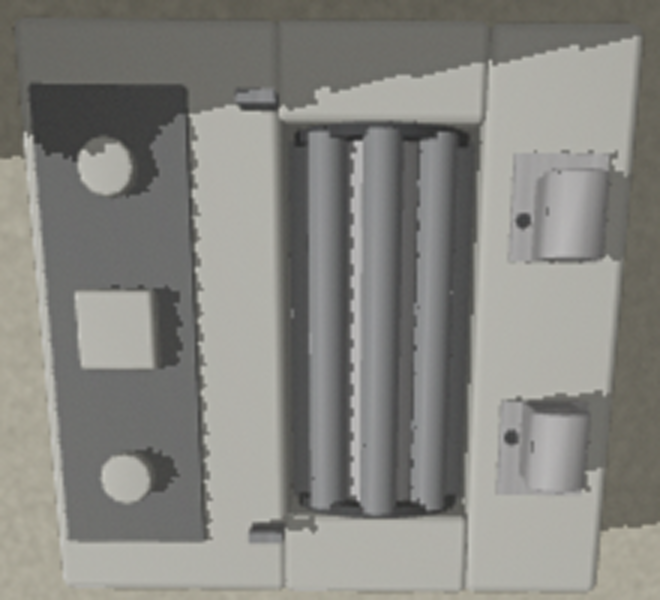

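View pics/w2k.png

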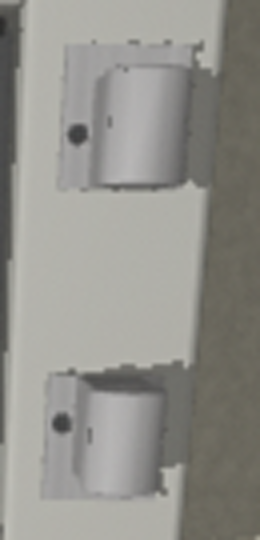

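```bash
cat > fitp.py <<'E'
from h import *
from scipy.optimize import least_squares
M=np.load('pics/w2o.npy')
q=lambda x,y:np.array((160+(x+.5)/3-.5,25+(y+.5)/3-.5))
kx=None
obs=[('lock',(105,166),('k',.05,.097)),('stop',(115,330),('k',0,.097)),('run',(126,478),('k',-.05,.097)),
('c1',(18,18),(-.175,.095,.085)),('c2',(642,26),(.025,.095,.085)),('c3',(595,590),(.025,-.095,.085)),('c4',(65,588),(-.175,-.095,.085)),
('kLout',(572,168),(0,.048,.122)),('kLin',(571,257),(0,.023,.122)),('kRin',(556,412),(0,-.023,.122)),('kRout',(553,491),(0,-.048,.122))]
def world(p,l):
    x,y,a,k=p
    lx=k if l[0]=='k' else l[0]
    return np.array([x+np.cos(a)*lx-np.sin(a)*l[1],y+np.sin(a)*lx+np.cos(a)*l[1],l[2]])
def res(p): return np.concatenate([proj('wrist',world(p,l),M)-q(*u) for n,u,l in obs])
s=least_squares(res,[.594,-.226,-.22,-.144],loss='soft_l1',f_scale=1.)
print(s.x.round(4),np.degrees(s.x[2]))
for (n,_,l),r in zip(obs,res(s.x).reshape(-1,2)): print(n,r.round(2),world(s.x,l).round(4))
E
python3 fitp.py
```

```text
[ 0.5926 -0.2277 -0.2343 -0.1431] -13.422012272812774
lock [-0.22  0.09] [ 0.465  -0.1459  0.097 ]
stop [0.23 0.11] [ 0.4534 -0.1945  0.097 ]
run [-0.01  0.45] [ 0.4418 -0.2431  0.097 ]
c1 [-5.3  -1.15] [ 0.4445 -0.0947  0.085 ]
c2 [-0.07 -2.17] [ 0.639  -0.1411  0.085 ]
c3 [-0.63  1.57] [ 0.5949 -0.3259  0.085 ]
c4 [-2.75  1.01] [ 0.4004 -0.2795  0.085 ]
kLout [ 1.8  -0.58] [ 0.6038 -0.181   0.122 ]
kLin [0.02 0.19] [ 0.598  -0.2054  0.122 ]
kRin [1.42 0.47] [ 0.5873 -0.2501  0.122 ]
kRout [0.6  0.38] [ 0.5815 -0.2744  0.122 ]
```

```bash
cat > fit2.py <<'E'
import re
src=open('fitp.py').read().split('def res')[0]
exec(src)
K={'kLout','kLin','kRin','kRout'}
def res(p):
    o=[]
    for n,u,l in obs:
        if n[0]=='c': continue
        r=proj('wrist',world(p,l),M)-q(*u)
        if n in K: r[0]=(proj('wrist',world(p,(l[0],l[1],.112)),M)-q(*u))[0]
        o.append(r)
    return np.concatenate(o)
s=least_squares(res,[.594,-.226,-.22,-.144])
print(s.x.round(4),np.degrees(s.x[2]));print(res(s.x).reshape(-1,2).round(2))
E
python3 fit2.py
```

```text
[ 0.5938 -0.2279 -0.235  -0.1444] -13.462719177782446
[[-0.18 -0.13]
 [ 0.23 -0.09]
 [-0.04  0.28]
 [ 0.7  -0.68]
 [-1.    0.09]
 [ 0.53  0.39]
 [-0.23  0.3 ]]
```

```bash
python3 -m creep '[[[-3.2,4,0,0,0,0,-1],[-6.5,8,0,0,0,0,-1],[-6.5,8,-4.5,0,0,0,-1],[-6.5,8,-9,0,0,0,-1],[-6.5,8,-12.5,0,0,0,-1]]]'; python3 -m creep '[[[0,0,0,0,0,0,-1],[0,0,0,0,0,0,-1]]]'
python3 - <<'E'
from h import *
o=arm.observe(); np.save('pics/w3o.npy',wristM(o)); print(o['clock'],o['position'],o['force'],np.abs(o['dq']).max())
save('wrist','w3');save('scene','s3')
s=np.load('pics/s3.npy');cv2.imwrite('pics/s3z.png',cv2.resize(s[100:210,205:335],None,fx=5,fy=5))
E
```

```text
clock: 3.45
position: [0.4529, -0.1945, 0.1375]
ee_rot: [-2.457, -1.957, -0.002]
force: [0.9, 0.4, 0.3]
width: 0.004
clock: 3.65
position: [0.4531, -0.1965, 0.1393]
ee_rot: [-2.46, -1.953, 0.001]
force: [0.4, -0.4, 0.1]
width: 0.007
3.65 [ 0.45308749 -0.19652396  0.13932311] [ 0.36727454 -0.37132057  0.12887902] 0.033280743723093954
```

View pics/w3.png

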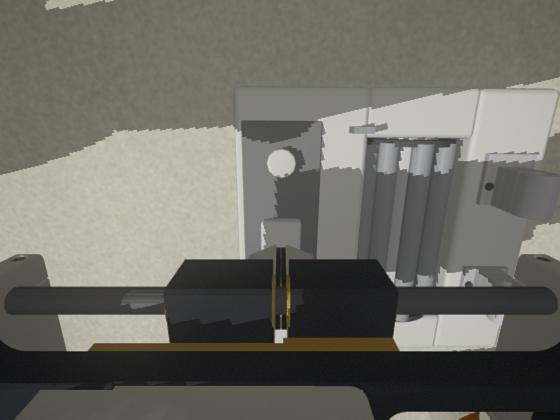

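View pics/s3z.png

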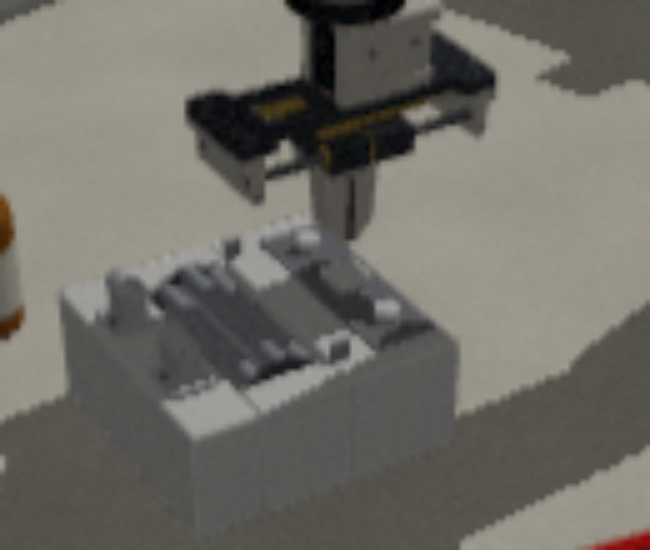

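The wrist view shows the stop key at column ~281 directly under the finger column (281), and the scene view agrees. The finger measures on target in position too, so I'll descend.

```bash
python3 -m creep '[[[0,0.1,-1.2,0,0,0,-1],[0,0.1,-2.2,0,0,0,-1],[0,0.1,-2.6,0,0,0,-1],[0,0.1,-2.9,0,0,0,-1],[0,0.1,-2.9,0,0,0,-1]]]'
```

```text
clock: 4.25
position: [0.4528, -0.1959, 0.1096]
ee_rot: [-2.461, -1.951, -0.0]
force: [-2.0, 2.6, 4.0]
width: 0.002
```

```bash
python3 -m creep '[[[0,0,-0.1,0,0,0,-1],[0,0,-0.1,0,0,0,-1]]]';  python3 -m creep '[[[0,0,1.5,0,0,0,-1],[0,0,3,0,0,0,-1],[0.6,2.4,3,0,0,0,-1],[1.2,4.9,3,0,0,0,-1],[1.2,4.9,3,0,0,0,-1]]]';python3 -m creep '[[[0,0,0,0,0,0,-1],[0,0,0,0,0,0,-1]]]'
python3 - <<'E'
from h import *
o=arm.observe(); np.save('pics/w4o.npy',wristM(o)); print(o['clock'],o['position'],o['force'],np.abs(o['dq']).max())
save('wrist','w4')
E
```

```text
clock: 4.45
position: [0.4528, -0.196, 0.1092]
ee_rot: [-2.461, -1.951, -0.001]
force: [-2.5, 2.8, 11.9]
width: 0.006
clock: 4.95
position: [0.4657, -0.1441, 0.1385]
ee_rot: [-2.457, -1.956, -0.001]
force: [-0.5, 0.5, 0.0]
width: 0.003
clock: 5.15
position: [0.4646, -0.1481, 0.1387]
ee_rot: [2.462, 1.95, -0.001]
force: [-0.1, -1.1, 0.2]
width: 0.006
5.15 [ 0.46456818 -0.14813869  0.1387078 ] [-0.09552945 -1.05255137  0.17214944] 0.008283724384459276
```

View pics/w4.png

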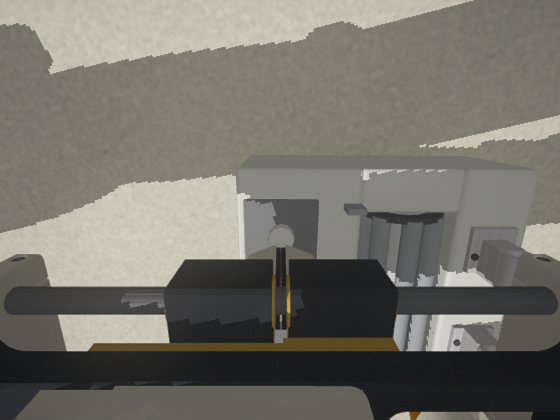

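The stop key bottomed (12 N) and has been released. The lock key is at (281,236), in line with the finger column, so I'll press it.

```bash
python3 -m creep '[[[0,0.2,-1.2,0,0,0,-1],[0,0.2,-2.2,0,0,0,-1],[0,0.2,-2.6,0,0,0,-1],[0,0.2,-2.9,0,0,0,-1],[0,0.2,-2.9,0,0,0,-1]]]'
```

```text
clock: 5.7
position: [0.4642, -0.1452, 0.1094]
ee_rot: [-2.461, -1.95, 0.001]
force: [-2.1, 0.8, 4.0]
width: 0.008
```

```bash
python3 -m creep '[[[0,0,-0.1,0,0,0,-1],[0,0,-0.1,0,0,0,-1]]]';  python3 -m creep '[[[0,0,4,0,0,0,-1],[0,0,8,0,0,0,-1],[0,0,12,0,0,0,-1],[1,4,13,0,0,1,0.1],[2,8,13,0,0,2,0.1]]]';python3 -m creep '[[[1.5,4.5,0,0,0,1.5,0.1],[3,9,0,0,0,3,0.1],[4.5,13.5,0,0,0,4.5,0.1],[6,18,0,0,0,5.5,0.1],[7.5,22.5,0,0,0,5.5,0.1]]]';python3 -m creep '[[[1.5,4.5,0,0,0,0,0.1],[3,8.5,0,0,0,0,0.1],[4.5,12.5,0,0,0,0,0.1],[4.5,12.5,0,0,0,0,0.1],[4.5,12.5,0,0,0,0,0.1]]]'
python3 - <<'E'
from h import *
o=arm.observe(); print(o['clock'],o['position'],o['width'],R.from_rotvec(o['ee_rot']).as_matrix().round(4))
p=o['position'];m=R.from_rotvec(o['ee_rot']).as_matrix();print(np.degrees(np.arctan2(m[1,1],m[0,1])),(np.array([.6065,.288,.109])-p)*100)
E
```

```text
clock: 5.9
position: [0.4643, -0.1453, 0.1091]
ee_rot: [-2.461, -1.95, 0.0]
force: [-4.8, 2.1, 13.0]
width: 0.007
clock: 6.4
position: [0.4862, -0.0655, 0.2411]
ee_rot: [2.428, 1.989, 0.006]
force: [-0.1, 0.7, -0.6]
width: 0.13
clock: 6.9
position: [0.5602, 0.1616, 0.2385]
ee_rot: [-2.328, -2.109, 0.0]
force: [0.2, 0.6, 1.0]
width: 0.533
clock: 7.4
position: [0.6046, 0.2855, 0.2376]
ee_rot: [2.327, 2.111, -0.002]
force: [-0.9, -0.8, -0.8]
width: 0.55
7.4 [0.60464377 0.28549923 0.23759326] 0.5502997744509132 [[ 9.720e-02  9.953e-01 -1.000e-03]
 [ 9.953e-01 -9.720e-02 -1.200e-03]
 [-1.300e-03 -9.000e-04 -1.000e+00]]
-5.578648536987648 [  0.18562288   0.25007677 -12.85932635]
```

```bash
python3 -m creep '[[[0.2,0.25,-2,0,0,0,0.1],[0.2,0.25,-5.5,0,0,0,0.1],[0.2,0.25,-8,0,0,0,0.1],[0.2,0.25,-8,0,0,0,0.1],[0.2,0.25,-8,0,0,0,0.1]]]'
python3 - <<'E'
from h import *
o=arm.observe(); print(o['position']);np.save('pics/w5o.npy',wristM(o)); save('wrist','w5')
E
```

```text
clock: 7.9
position: [0.6071, 0.2859, 0.1594]
ee_rot: [2.33, 2.106, -0.001]
force: [0.3, 0.0, 0.1]
width: 0.551
[0.60710885 0.28587344 0.15939899]
```

View pics/w5.png

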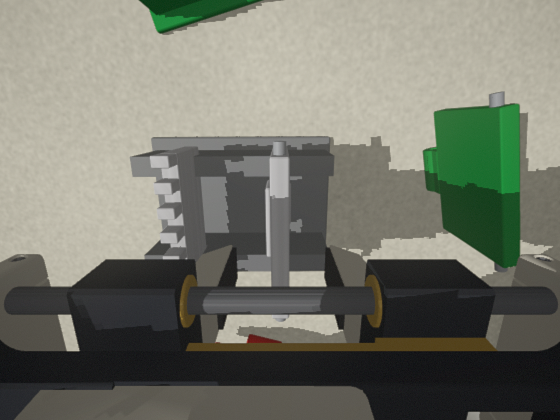

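The platen is at column 280, midway between the fingers. The rest of the descent is clear.

```bash
python3 - <<'E'
from h import *
print(hit('wrist',279.5,156.5,.124,np.load('pics/w5o.npy')))
E
python3 -m creep '[[[0,0.2,-1.5,0,0,0,0.1],[0,0.2,-3.3,0,0,0,0.1],[0,0.2,-4.6,0,0,0,0.1],[0,0.2,-5.2,0,0,0,0.1],[0,0.2,-5.2,0,0,0,0.1]]]'
python3 -m creep '[[[0,0,0,0,0,0,-1],[0,0,0,0,0,0,-1],[0,0,0,0,0,0,-1],[0,0,0,0,0,0,-1],[0,0,0,0,0,0,-1]]]' 40
python3 -m creep '[[[0,0,0,0,0,0,-1],[0,0,0,0,0,0,-1]]]'
```

```text
[0.61206108 0.34257935 0.124     ]
clock: 8.45
position: [0.6065, 0.2891, 0.106]
ee_rot: [-2.329, -2.108, 0.002]
force: [-0.4, 0.8, 0.5]
width: 0.551
clock: 8.95
position: [0.607, 0.2894, 0.107]
ee_rot: [2.329, 2.109, 0.001]
force: [0.7, 0.5, 0.6]
width: 0.166
clock: 9.15
position: [0.607, 0.2893, 0.1069]
ee_rot: [2.329, 2.109, 0.0]
force: [-0.0, -0.5, 0.8]
width: 0.126
```

The opening is 11.6 mm, which matches the 12 mm plate. I'll lift it.

```bash
python3 -m creep '[[[0,0,1,0,0,0,-1],[0,0,2.5,0,0,0,-1],[0,0,4.5,0,0,0,-1],[0,0,6,0,0,0,-1],[0,0,6,0,0,0,-1]]]';python3 -m creep '[[[0,0,3,0,0,0,-1],[0,0,7,0,0,0,-1],[0,0,11,0,0,0,-1],[0,0,11,0,0,0,-1],[0,0,11,0,0,0,-1]]]'
python3 - <<'E'
from h import *
o=arm.observe(); print(o['position'],o['force']);np.save('pics/w6o.npy',wristM(o)); save('wrist','w6');save('scene','s6')
s=np.load('pics/s6.npy');cv2.imwrite('pics/s6z.png',cv2.resize(s[150:310,300:460],None,fx=3.5,fy=3.5))
E
```

```text
clock: 9.65
position: [0.6084, 0.2898, 0.17]
ee_rot: [2.328, 2.108, 0.007]
force: [0.7, 0.4, -3.5]
width: 0.128
clock: 10.15
position: [0.6069, 0.2894, 0.2769]
ee_rot: [-2.329, -2.109, -0.002]
force: [-0.4, 0.5, -4.2]
width: 0.128
[0.60688478 0.28936911 0.2769005 ] [-0.44657799  0.51067734 -4.15114346]
```

View pics/s6z.png

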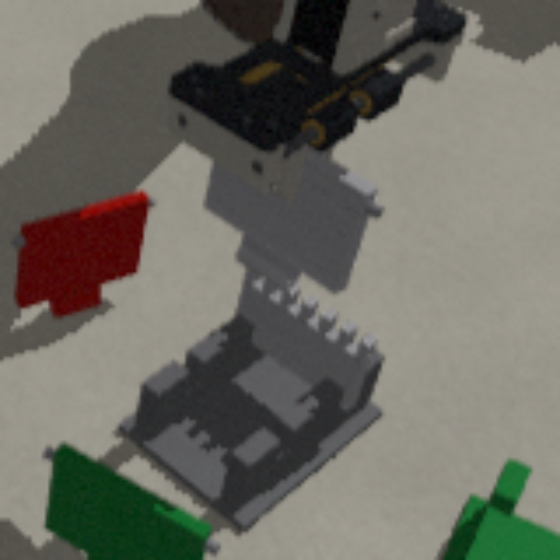

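View pics/w6.png

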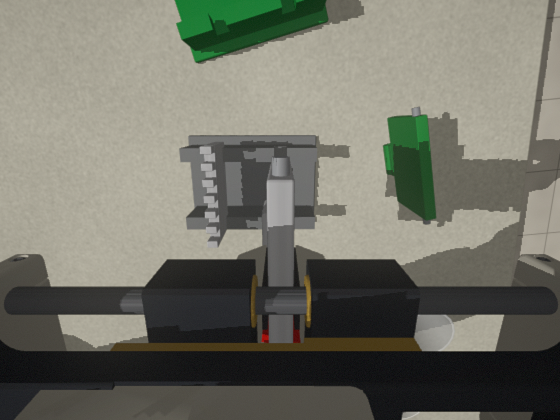

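The scene view shows the platen lifted upright and clear, with the comb still in the rack. The wrist view shows the plate in the jaws at column 280, and its +y end at about row 177. I'll measure where it sits in the hand.

Run:
```python
from h import *
im=np.load('pics/w6.npy'); cv2.imwrite('pics/w6z.png',cv2.resize(im[140:290,220:340],None,fx=5,fy=5,interpolation=cv2.INTER_CUBIC)[:,:])
```

```text
(no output)
```

View pics/w6z.png

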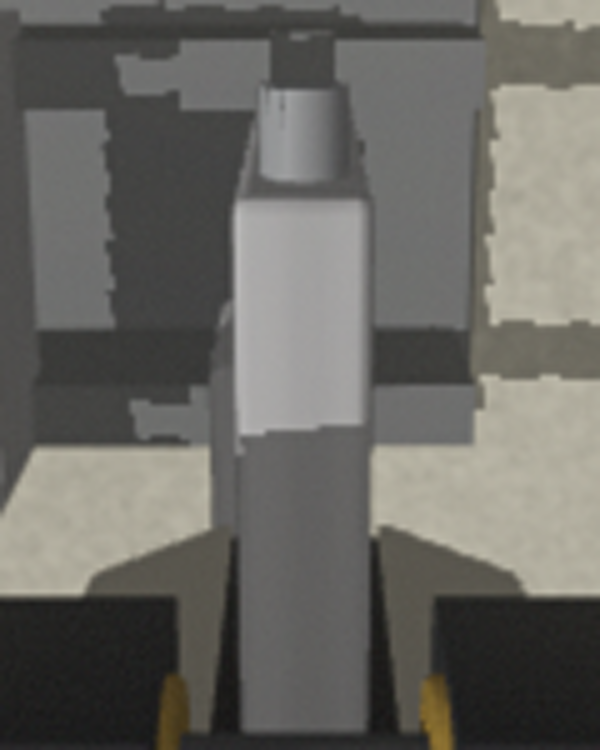

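Run:
```python
from h import *
M=np.load('pics/w6o.npy')
for z in (.291,.294,.297):
  a=hit('wrist',266.5,179.5,z,M);b=hit('wrist',293,179.5,z,M); print(z,(a+b)/2,np.linalg.norm(a-b))
```

```text
0.291 [0.61158576 0.34194278 0.291     ] 0.011317166281411852
0.294 [0.61164838 0.34250444 0.294     ] 0.01105082977244165
0.297 [0.61171099 0.3430661  0.297     ] 0.010784493263471556
```

```bash
python3 -m creep '[[[0,-2,0,0,0,-0.5,-1],[0,-5,0,0,0,-1,-1],[0,-8.5,0,0,0,-2,-1],[-0.4,-12,0,0,0,-3,-1],[-0.4,-15.5,0,0,0,-3.5,-1]]]';python3 -m creep '[[[0,-3.5,0,0,0,-1,-1],[-0.2,-7,0,0,0,-2,-1],[-0.4,-10.5,0,0,0,-3,-1],[-0.6,-14,0,0,0,-4,-1],[-0.6,-17.5,0,0,0,-4.4,-1]]]';python3 -m creep '[[[0,-3.5,0,0,0,0,-1],[0,-7,0,0,0,0,-1],[0,-10.5,0,0,0,0,-1],[-0.2,-13.5,0,0,0,0,-1],[-0.2,-15.5,0,0,0,0,-1]]]';python3 -m creep '[[[0,-1,0,0,0,0,-1],[0,-1.4,0,0,0,0,-1],[0,-1.4,0,0,0,0,-1]]]'
python3 - <<'E'
from h import *
o=arm.observe();m=R.from_rotvec(o['ee_rot']).as_matrix(); print(o['clock'],o['position'],o['width'],np.degrees(np.arctan2(m[1,1],m[0,1])),m[2].round(4),(np.array([.5941,-.2264])-o['position'][:2])*100)
E
```

```text
clock: 10.75
position: [0.6015, 0.132, 0.2751]
ee_rot: [-2.393, -2.034, 0.005]
force: [0.4, 0.6, -3.7]
width: 0.13
clock: 11.25
position: [0.5954, -0.0427, 0.2753]
ee_rot: [-2.469, -1.941, 0.004]
force: [1.3, 0.8, -3.2]
width: 0.13
clock: 11.75
position: [0.5928, -0.1993, 0.2753]
ee_rot: [-2.471, -1.938, 0.004]
force: [-0.9, -0.0, -4.4]
width: 0.128
clock: 12.05
position: [0.5947, -0.2093, 0.2761]
ee_rot: [-2.468, -1.943, 0.001]
force: [0.5, 0.1, -3.3]
width: 0.127
12.05 [ 0.59465679 -0.20926555  0.27606028] 0.12655926204881657 -13.581528989061756 [ 3.0e-04 -1.1e-03 -1.0e+00] [-0.05567862 -1.71344454]
```

```bash
python3 -m creep '[[[0,-1,0,0,0,0,-1],[-0.05,-1.7,0,0,0,0.1,-1],[-0.05,-1.7,-2,0,0,0.1,-1],[-0.05,-1.7,-4,0,0,0.1,-1],[-0.05,-1.7,-5,0,0,0.1,-1]]]';python3 -m creep '[[[0,0,0,0,0,0,-1],[0,0,0,0,0,0,-1],[0,0,0,0,0,0,-1]]]'
python3 - <<'E'
from h import *
o=arm.observe();m=R.from_rotvec(o['ee_rot']).as_matrix(); print(o['clock'],o['position'],o['width'],np.degrees(np.arctan2(m[1,1],m[0,1])),m[2].round(4),(np.array([.5941,-.2264])-o['position'][:2])*100)
np.save('pics/w7o.npy',wristM(o))
save('wrist','w7');save('scene','s7');save('top','t7')
s=np.load('pics/s7.npy');cv2.imwrite('pics/s7z.png',cv2.resize(s[90:215,200:320],None,fx=4.8,fy=4.8,interpolation=cv2.INTER_CUBIC))
E
```

```text
clock: 12.55
position: [0.5937, -0.2264, 0.2251]
ee_rot: [-2.465, -1.945, 0.002]
force: [-0.3, 0.5, -3.9]
width: 0.134
clock: 12.85
position: [0.5949, -0.227, 0.2279]
ee_rot: [2.466, 1.945, 0.001]
force: [1.0, -0.4, -3.1]
width: 0.132
12.85 [ 0.59493444 -0.22703859  0.22785633] 0.13175453495926487 -13.47497022584516 [-2.0e-04  1.7e-03 -1.0e+00] [-0.08344395  0.06385873]
```

View pics/s7z.png

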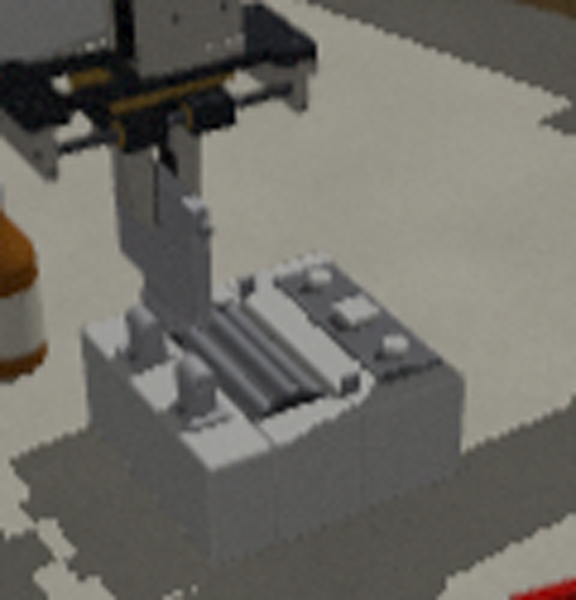

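View pics/w7.png

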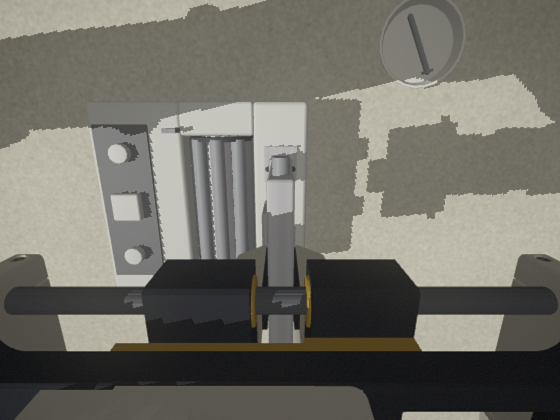

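The scene view shows the platen above the pump knuckles, with its pad facing the keys. To check, I'll overlay the modelled outlines of the platen and pump knuckles on both views.

```bash
cat > ov.py <<'E'
from h import *
import sys
H=np.array([.5938,-.2279]);A=-.235
def cyl(C,a,y0,y1,r=.010):
    out=[]
    for y in (y0,y1):
        out.append([C+np.array([np.cos(a)*r*np.cos(t)-np.sin(a)*y,np.sin(a)*r*np.cos(t)+np.cos(a)*y,r*np.sin(t)]) for t in np.linspace(0,2*np.pi,25)])
    return out
def draw(im,name,M,box,k,o,fn,off=-.0015,pl=True):
    x0,y0,x1,y1=box
    z=cv2.resize(im[y0:y1,x0:x1],None,fx=k,fy=k,interpolation=cv2.INTER_CUBIC)
    P=lambda p:tuple(int(round(v)) for v in ((proj(name,p,M)-[x0,y0]+.5)*k-.5))
    def poly(ps,c,cl=True): cv2.polylines(z,[np.array([P(p) for p in ps])],cl,c,1)
    hz=np.array([*H,.112])
    for a,b in ((.023,.048),(-.048,-.023)):
        for r in cyl(hz,A,a,b): poly(r,(0,255,0))
    if pl:
        m=R.from_rotvec(o['ee_rot']).as_matrix()
        X=m[:,1];Y=m[:,0];Z=-m[:,2]
        B=o['position']+Z*(-.083)+Y*off
        L=lambda x,y,zz:B+X*x+Y*y+Z*zz
        for y in (-.02,.02): poly([L(.01*np.cos(t),y,.01*np.sin(t)) for t in np.linspace(0,6.283,25)],(0,0,255))
        for x in (-.006,.006):
            poly([L(x,-.055,.016),L(x,.055,.016),L(x,.055,.1),L(x,-.055,.1)],(255,0,0) if x>0 else (255,255,0))
    cv2.imwrite('pics/'+fn+'.png',z)
E
python3 - <<'E'
from ov import *
o=arm.observe()
draw(np.load('pics/s7.npy'),'scene',None,(205,95,305,195),6,o,'s7ov')
draw(np.load('pics/w7.npy'),'wrist',np.load('pics/w7o.npy'),(210,100,350,290),3.1,o,'w7ov')
draw(np.load('pics/t7.npy'),'top',None,(300,190,385,285),6,o,'t7ov')
E
```

```text
(no output)
```

View pics/s7ov.png

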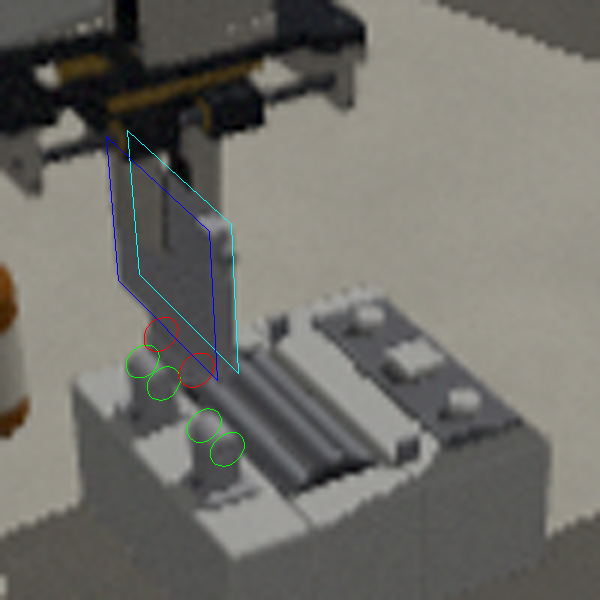

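View pics/w7ov.png

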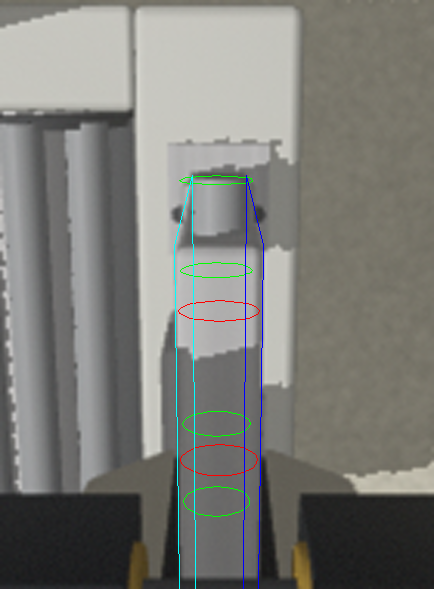

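View pics/t7ov.png

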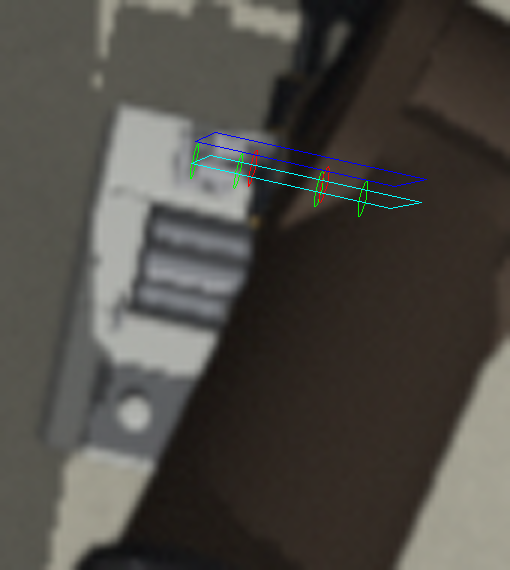

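Run:
```python
from h import *
im=np.load('pics/w7.npy')
cv2.imwrite('pics/w7z.png',cv2.resize(im[135:265,235:325],None,fx=4.6,fy=4.6,interpolation=cv2.INTER_CUBIC))
s=np.load('pics/s7.npy')
cv2.imwrite('pics/s7y.png',cv2.resize(s[135:180,218:262],None,fx=13,fy=13,interpolation=cv2.INTER_CUBIC))
```

```text
(no output)
```

View pics/w7z.png

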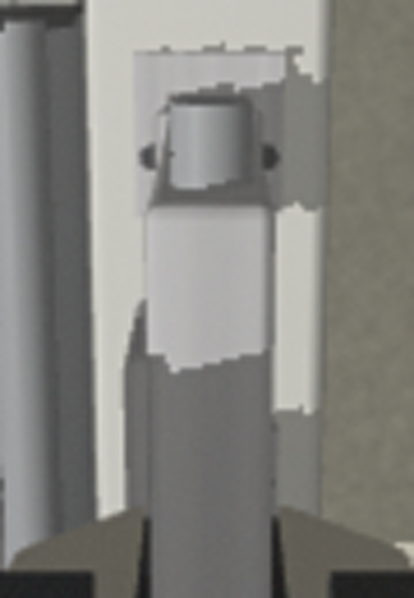

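View pics/s7y.png

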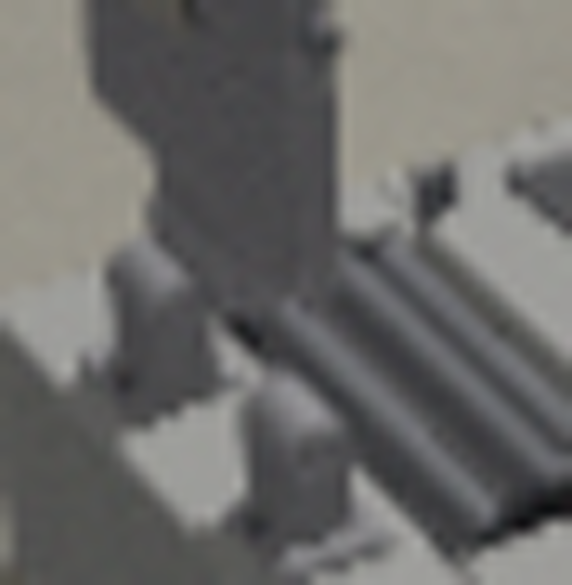

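Run:
```python
from h import *
o=arm.observe();M=np.load('pics/w7o.npy')
m=R.from_rotvec(o['ee_rot']).as_matrix()
q=lambda x,y:(235+(x+.5)/4.6-.5,135+(y+.5)/4.6-.5)
def tl(p,z):
    w=hit('wrist',*q(*p),z,M); return w.round(4),(m.T@(w-o['position'])).round(5)
zt=o['position'][2]+.017
for p in [(148,206),(273,206),(210.5,206),(151,560),(273,560)]: print('plate',tl(p,zt))
for z in(.086,.09): print('bolt',[tl(p,z) for p in [(148,157),(270,157)]])
w=hit('wrist',*q(209,157),.088,M);d=w[:2]-[.5938,-.2279];a=-.235
print('local',d@[np.cos(a),np.sin(a)],d@[-np.sin(a),np.cos(a)])
```

```text
plate (array([ 0.6017, -0.1738,  0.2445]), array([ 0.05321, -0.00554, -0.01701]))
plate (array([ 0.6128, -0.1765,  0.2445]), array([ 0.05321,  0.00582, -0.01699]))
plate (array([ 0.6073, -0.1752,  0.2445]), array([ 0.05321,  0.00014, -0.017  ]))
plate (array([ 0.5934, -0.208 ,  0.2445]), array([ 0.01803, -0.00572, -0.01701]))
plate (array([ 0.605 , -0.2108,  0.2445]), array([ 0.01802,  0.00626, -0.01699]))
bolt [(array([ 0.5904, -0.1915,  0.086 ]), array([ 0.03338, -0.01269,  0.14153])), (array([ 0.6146, -0.1973,  0.086 ]), array([0.03337, 0.01223, 0.14156]))]
bolt [(array([ 0.5907, -0.1909,  0.09  ]), array([ 0.03399, -0.01251,  0.13753])), (array([ 0.6146, -0.1967,  0.09  ]), array([0.03398, 0.01206, 0.13756]))]
local 0.0006386712185234584 0.034893556337243906
```

The bolts either side of the knuckle foot are centred at tool y −0.2 mm, and the plate at +0.1 mm. Along the axis, the foot and the platen also agree to under 0.5 mm, so the lateral position looks right. I'll average the position readings to get the height.

```bash
cat > av.py <<'E'
from h import *
P=[];Q=[];F=[];Z=[]
for i in range(8):
    arm.get_image('scene'); o=arm.observe(); m=R.from_rotvec(o['ee_rot']).as_matrix(); P.append(o['position']);F.append(o['force']);Q.append(np.degrees(np.arctan2(m[1,1],m[0,1])));Z.append(m[:,2])
P=np.array(P);print(o['clock'],'mean',P.mean(0).round(4),'sd',P.std(0).round(4),'yaw',np.mean(Q).round(2),'F',np.mean(F,0).round(2),'axis',np.mean(Z,0).round(4),'w',o['width'])
E
python3 av.py
```

```text
13.4 mean [ 0.5945 -0.2267  0.227 ] sd [0.0001 0.     0.0002] yaw -13.48 F [ 0.05  0.11 -3.46] axis [ 4.e-04 -1.e-04 -1.e+00] w 0.12715956423134112
```

```bash
python3 -m creep '[[[0,0,-0.5,0,0,0,-1],[0,0,-1,0,0,0,-1],[0,0,-1.5,0,0,0,-1],[0,0,-1.8,0,0,0,-1],[0,0,-1.8,0,0,0,-1]]]';python3 -m creep '[[[0,0,-0.4,0,0,0,-1],[0,0,-0.8,0,0,0,-1],[0,0,-1.2,0,0,0,-1],[0,0,-1.2,0,0,0,-1],[0,0,-1.2,0,0,0,-1]]]'; python3 av.py
```

```text
clock: 13.9
position: [0.5941, -0.2265, 0.208]
ee_rot: [-2.466, -1.945, 0.001]
force: [1.1, -0.7, -3.2]
width: 0.125
clock: 14.4
position: [0.5944, -0.2267, 0.1966]
ee_rot: [-2.467, -1.945, 0.0]
force: [0.3, 0.1, -2.9]
width: 0.127
14.8 mean [ 0.5944 -0.2267  0.1969] sd [0. 0. 0.] yaw -13.48 F [-0.2   0.14 -3.77] axis [ 3.e-04 -1.e-04 -1.e+00] w 0.13020308074154868
```

```bash
python3 -m creep '[[[0,0,-0.1,0,0,0,-1],[0,0,-0.2,0,0,0,-1],[0,0,-0.2,0,0,0,-1],[0,0,-0.2,0,0,0,-1]]]'; python3 av.py
python3 - <<'E'
from ov import *
o=arm.observe();M=wristM(o)
w=save('wrist','w8');np.save('pics/w8o.npy',M)
s=np.mean([arm.get_image('scene')[:,:,::-1].astype(float) for _ in range(3)],0).astype(np.uint8);np.save('pics/s8.npy',s)
cv2.imwrite('pics/s8y.png',cv2.resize(s[110:185,210:270],None,fx=8,fy=8,interpolation=cv2.INTER_CUBIC))
draw(s,'scene',None,(210,110,270,185),8,o,'s8ov')
cv2.imwrite('pics/w8z.png',cv2.resize(w[135:285,235:325],None,fx=4,fy=4,interpolation=cv2.INTER_CUBIC))
E
```

```text
clock: 15.2
position: [0.5943, -0.2267, 0.1947]
ee_rot: [-2.467, -1.945, 0.0]
force: [-0.8, -0.1, -3.4]
width: 0.13
15.6 mean [ 0.5944 -0.2267  0.1948] sd [0. 0. 0.] yaw -13.48 F [ 0.12 -0.07 -3.56] axis [ 1.e-04 -0.e+00 -1.e+00] w 0.12742529104490627
```

View pics/s8y.png

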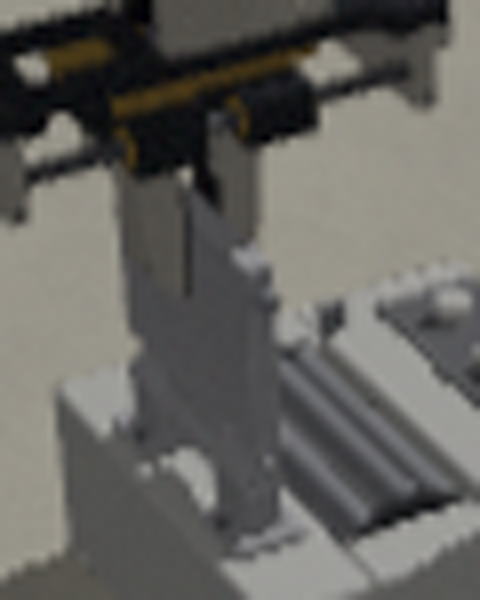

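View pics/s8ov.png

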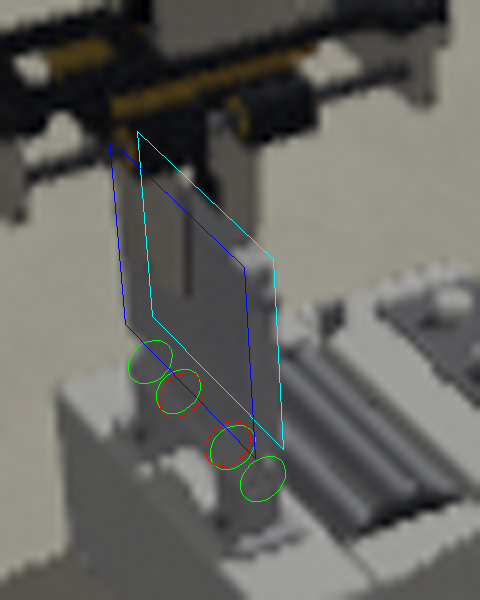

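View pics/w8z.png

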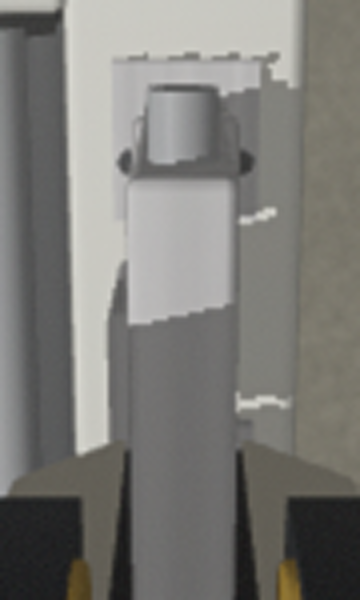

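Run:
```python
from h import *
o=arm.observe();M=np.load('pics/w8o.npy')
m=R.from_rotvec(o['ee_rot']).as_matrix()
q=lambda x,y:(235+(x+.5)/4-.5,135+(y+.5)/4-.5)
def tl(p,z):
    w=hit('wrist',*q(*p),z,M); return (m.T@(w-o['position'])).round(5)
zt=o['position'][2]+.017
for p in [(129,180),(239,180),(133,560),(235,560)]: print('plate',tl(p,zt))
print('bolt',[tl(p,.088) for p in [(124,161),(246,161)]], 'footL/R',tl((113,140),.087),tl((260,140),.087))
```

```text
plate [ 0.05326 -0.00572 -0.017  ]
plate [ 0.05325  0.00576 -0.017  ]
plate [ 0.00908 -0.00585 -0.017  ]
plate [ 0.00908  0.00586 -0.017  ]
bolt [array([ 0.03377, -0.01241,  0.10676]), array([0.03376, 0.01285, 0.10676])] footL/R [ 0.03797 -0.01467  0.10776] [0.03796 0.01573 0.10777]
```

The reading is −3.6 N, the same as when it hung free (−3.5 N). The knuckle therefore went into the gap without touching. The bolts and foot are centred within 0.5 mm of the plate, and the scene overlay agrees. Handing in.

```bash
python3 -c "
from h import *
o=arm.observe();print(o['clock'],o['position'],o['force'],o['width'],abs(o['dq']).max());print(arm.sign_off())"
```

```text
15.8 [ 0.59438602 -0.22667448  0.194764  ] [-0.15989421  0.09024376 -4.26005107] 0.12933547147409402 0.001756677242285296
the job is handed in; nothing more can be done
None
```

I pressed and released the stop key, then the lock key. Each bottomed out at 12–13 N, and I did not touch the run key. I then lifted the platen out of the grey rack and lowered its knuckle into the pump's gap, pad towards the keys. I handed in at 15.8 s with the platen held still in the gripper. No verdict is reported, so the result rests on my own checks.

**What the last checks showed:**
- **Height:** the tool height puts the bore at 112 mm, assuming the platen sat in its slot exactly as described. I had no separate check on this.
- **Fore-aft:** the bolts and foot of the pump's left knuckle (the only one visible) are centred within about 0.5 mm of the plate in the wrist view. This depends on the camera calibration and could be out by about 1 mm.
- **Along the axis:** in the wrist view the knuckle is centred to under 0.5 mm, and it went into the gap without touching.
- **Hanging free:** the vertical force averaged −3.6 N in place against −3.5 N before lowering, so the platen is not resting on the pump. The last single reading was −4.3 N, which I put down to sensor noise.
- **Grip:** the opening reads about 12 mm, matching the plate.

**Disagreements:** the scene overlay's plate outline was 0.6–0.8 pixel (about 2 mm) wider than the picture on each side, so it still looked centred. Two corners of the pump's deck missed the first fit by 3–5 pixels. I put that down to rounded edges and left all the corners out of the final fit.

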